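# Dial the code into the stone setter's strongbox

### The job

Dial the code into the strongbox so that it can be opened: first turn the dial on the round plate until its pointed nose points at 4 o'clock and let go of it, then turn the dial on the square plate to 9 o'clock and let go (each plate's one broad mark is 12 o'clock; hours run clockwise seen from above). Leave the first dial at its setting, and leave the things lying on and around the box where they are.

Things in the scene. Friction and masses are not known exactly. Their poses are not given: they have to be found in the camera images.
- strongbox: grey steel box, 240 mm deep (x) x 360 mm wide (y) x 100 mm high, bolted to the bench; origin at the centre of its underside, x away from the robot, y to the left, z up. Two dial plates lie on its flat lid, 20 mm behind its middle, 87 mm left and right of it; which plate is on which side changes.
- round_base: aluminium plate, round, 124 mm across, 6 mm thick. Fixed flat on the lid (left or right place), carries one dial. Origin on the dial's axis at the plate's underside, 100 mm above the bench; z up; +x points at 12 o'clock, the plate's far side from the robot. 12 dark hour ticks, 46-60 mm from the axis, run clockwise seen from above; 12 o'clock is the one broad tick (9 mm wide, others 3 mm).
- round_dial (a joint): angle of this plate's dial, rad: 0 = pointer at 12 o'clock, growing clockwise seen from above, so 3 o'clock = +1.571, 4 = +2.094, 8 = -2.094, 9 = -1.571. Stops at +2.95 and -2.95: it cannot pass 6 o'clock. Turning it takes about 0.06 N m; it stays where it is left, no clicks, no spring.
- round_grip (a point): on this dial's axis, mid grip, 132 mm above the bench; turns with the dial, x to the nose, z up. Black dial: round skirt 80 mm across (top 114 mm above the bench) with an upright grip bar over it, 18 mm thick, flat sides, 114 to 150 mm above the bench, from 37 mm behind the axis (square tail) to 34 mm ahead (pointed nose = pointer). White line on the bar's top and ahead of the nose.
- round_nose (a point): top of the pointed nose of this dial's bar, 34 mm from the axis, 150 mm above the bench
- square_base: aluminium plate, square, 124 x 124 mm, 6 mm thick. Fixed flat on the lid (left or right place), carries one dial. Origin on the dial's axis at the plate's underside, 100 mm above the bench; z up; +x points at 12 o'clock, the plate's far side from the robot. 12 dark hour ticks, 46-60 mm from the axis, run clockwise seen from above; 12 o'clock is the one broad tick (9 mm wide, others 3 mm).
- square_dial (a joint): angle of this plate's dial, rad: 0 = pointer at 12 o'clock, growing clockwise seen from above, so 3 o'clock = +1.571, 4 = +2.094, 8 = -2.094, 9 = -1.571. Stops at +2.95 and -2.95: it cannot pass 6 o'clock. Turning it takes about 0.06 N m; it stays where it is left, no clicks, no spring.
- square_grip (a point): on this dial's axis, mid grip, 132 mm above the bench; turns with the dial, x to the nose, z up. Black dial: round skirt 80 mm across (top 114 mm above the bench) with an upright grip bar over it, 18 mm thick, flat sides, 114 to 150 mm above the bench, from 37 mm behind the axis (square tail) to 34 mm ahead (pointed nose = pointer). White line on the bar's top and ahead of the nose.
- square_nose (a point): top of the pointed nose of this dial's bar, 34 mm from the axis, 150 mm above the bench
- tweezers: steel tweezers, 140 mm long, 6 mm high, lying on the box's lid along its front edge; origin under the middle, x along the length
- loupe: black eye loupe, a round cone 38 mm across and 30 mm high, standing on the lid near the front edge between the two dials; origin at the centre of its underside
- tray: white divided parts tray 140 x 90 x 22 mm on the bench, just left of the box; origin at the centre of its underside
- cradle: grey plastic handpiece rest 150 x 70 x 57 mm on the bench, just right of the box; origin at the centre of its underside
- file: hand file with wooden handle, 203 mm long, 20 mm wide, 12 mm high, on the bench between box and robot; x along its length towards the tip, origin under it, 112 mm from the handle's end
- jar: glass jar with steel lid, 56 mm across, 65 mm high, on the bench behind the box; origin at the centre of its underside

How it is judged:
By the outcome, as a careful person would: the job done as asked, in the order asked, and still so for the second after the job is handed in, with the robot touching nothing.
It also fails if it takes over 67 s, if anything falls off the work surface, if the arm or the gripper's body presses on something with over 40 N, if the wrist force passes 120 N, or if a joint passes its speed limit or range.

### The arm

A 7-joint arm with a two-finger parallel gripper is mounted at the origin on the work surface. World frame = base frame: x ahead of the robot, y to its left, z up, the work surface at z = 0. Lengths are in m, angles in rad, forces in N, time in s.
With the tool pointing down it reaches from about 0.425 to 0.925 m from the base axis. Payload 6.8 kg.
Tool frame: the origin (TCP) lies midway between the tips of the shut fingers; the grasp point (between the pads) lies 19 mm behind it; z points along the fingers, y is the direction in which the jaws open and shut (so a half turn about z gives the same grasp; the last joint's range is limited). The gripper opens to 85 mm and grips with 20 to 120 N. Pads are 22 mm wide; open, the fingers measure 114 mm over their backs; the gripper's body (76 mm by 85 mm) begins 54 mm behind the grasp point. The pads swing forward as they close: fully open they stand 13 mm farther back than shut.
Start: joints at [-1.359, 0.477, 0.022, 1.555, -0.011, 1.109, -0.083], TCP at [0.212, 0.641, 0.231] pointing down, gripper open.
Joint ranges: [-2.96, 2.96], [-0.34, 2.1], [-1.41, 1.46], [0.24, 2.44], [-1.37, 4.51], [0.17, 1.92], [-2.96, 2.96]. Speed limits (rad/s): [2.39, 2.39, 3.14, 3.14, 3.14, 3.14, 3.14].

### API

Orientations are given as a rotation vector (axis times angle).
In Python, from bench import r gives the robot as it stands. The module is installed in compiled form; this text tells all that it offers.
- The arm moves only by the tool play_rows, never from a script. Its argument "plan" is a list of rows, each a list of 7 numbers: the shift along the world's x, y, z in mm, then the turn, a rotation vector about the world's x, y, z in rad, then the finger opening in mm, from 0 to 85.4. A call has 1 to 12 rows; each row is the pose to reach, as a shift and turn from the pose commanded when the call began; what a row does not reach only later rows make up. A row lasts 1/10 s, in which the tool goes at most 50 mm and 8.59 degrees, less where a joint would pass 70% of its speed; a pose out of reach is approached as far as the arm can. A call with a gripper value outside its range is refused whole. The fingers move at their own pace and stop on an object; "grip_force" is the grip in N (left out, the last holds). Time passes only in rows, so rows that repeat a pose let the fingers close. It gives the time, the measured TCP pose, the force and the opening at its end, in the units of the state.
- r.get_obs(): the state, without advancing time (a new reading comes with each control period).
- r.grab_frame(name): name is "side" or "top"; returns a dict with "color" (384x512x3 uint8, blue, green, red), "z_map" (384x512 float32, m along the optical axis (not along the pixel's ray), 0 where there is no reading), "camera_matrix" (3x3 intrinsics, pixels), "R" (3x3) and "t" (3): a world point X has camera coordinates R X + t. Camera axes: x right, y down, z forward; pixel columns grow to the right and rows downward; lengths in m; the calibration is good to about 2 mm. A picture is of the moment at which its call begins.
- r.hand_in(): hands the job in, once; it reports no verdict.
The state is a dict: "clock": time; "joints": joint angles; "qvel": joint speeds; "tau": joint torques, N m; "tcp_pos": TCP position; "orientation": TCP orientation; "contact_force": force on the tool from outside, world axes, zero at the start; "moment": the same for the moment, N m; "grip_width": finger opening in m.
Only numpy, scipy, OpenCV 4.12 (cv2) and the standard library are available. Lean on these libraries where they do the work, as an engineer would, in place of code of your own. Each camera call takes 0.05 s, during which the arm holds its last target.

## Working session

There is one attempt and no reset: what is moved stays moved. The work goes in short steps, Python scripts to look and compute and a tool call to move; the robot and the scene stay as the last step left them, time stands still between calls to the robot, and variables do not carry over. Pictures are saved under pics/ and viewed, and the job is handed in when it is done.

Besides the shell and the picture viewer there is one more tool, called as name(argument=value, ...) on one line, values as JSON. play_rows: Moves the arm, as the interface text tells. Its arguments: {"type":"object","properties":{"plan":{"type":"array"},"grip_force":{"type":"number"}},"required":["plan"]}

```bash
mkdir -p pics; python3 - <<'E'
from bench import r
import cv2,numpy as np
o=r.get_obs()
for k in o: print(k,np.round(o[k],4))
for n in("top","side"):
    f=r.grab_frame(n); cv2.imwrite(f"pics/{n}0.png",f["color"]); np.savez(f"{n}0.npz",**f)
    print(n,f["camera_matrix"].round(1).tolist(),f["R"].round(3).tolist(),f["t"].round(3))
E
```

```text
clock 0.0
joints [-1.3591  0.4778  0.0224  1.5564 -0.0115  1.1093 -0.0831]
qvel [-0.0013  0.0006 -0.0002 -0.0001 -0.0003 -0.0013  0.0001]
tau [-1.00000e-04 -5.96454e+01  1.60790e+00 -2.81204e+01  1.24000e-02
  9.10000e-03  0.00000e+00]
tcp_pos [0.212  0.6402 0.2303]
orientation [-5.0010e-01 -3.1014e+00  2.9000e-03]
contact_force [-0.2753 -0.3872  0.7378]
moment [0.0403 0.0379 0.0292]
grip_width 0.0854
top [[496.4, 0.0, 260.3], [0.0, 496.4, 190.5], [0.0, 0.0, 1.0]] [[-0.007, -1.0, 0.0], [-0.98, 0.006, -0.198], [0.198, -0.002, -0.98]] [0.057 0.581 1.11 ]
side [[491.5, 0.0, 258.9], [0.0, 491.5, 186.1], [0.0, 0.0, 1.0]] [[0.841, -0.541, -0.0], [-0.343, -0.533, -0.774], [0.418, 0.651, -0.633]] [-0.469  0.306  1.05 ]
```

View pics/top0.png

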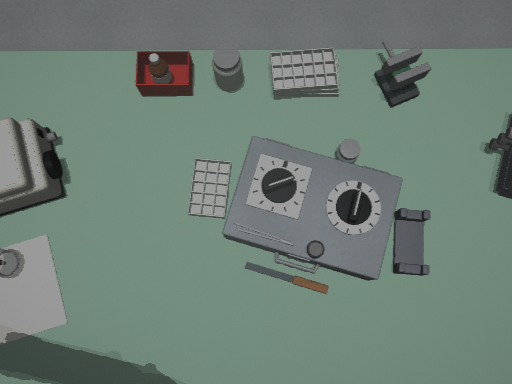

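View pics/side0.png

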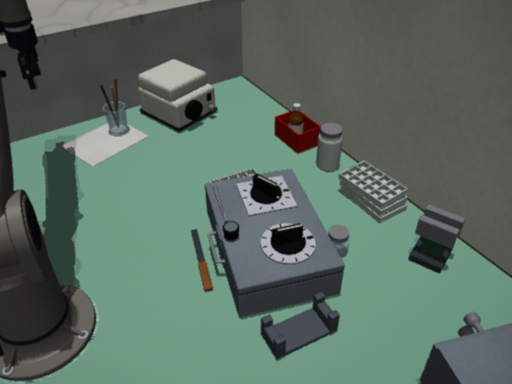

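The square plate is on the left (~279,185) and the round one on the right (~354,207). I'll rectify at plate height and at bar-top height.

```bash
cat > h.py <<'E'
import cv2,numpy as np
def rect(f,z,x0,x1,y0,y1,s):
    # image: rows down = -x, cols right = -y ; s px per m
    W=int((y1-y0)*s);H=int((x1-x0)*s)
    v,u=np.mgrid[0:H,0:W].astype(float)
    X=np.stack([x1-v/s,y1-u/s,np.full_like(u,z)],-1)
    c=X@f["R"].T+f["t"]; p=c@f["camera_matrix"].T; p=p[...,:2]/p[...,2:]
    return cv2.remap(f["color"],p[...,0].astype(np.float32),p[...,1].astype(np.float32),cv2.INTER_CUBIC)
E
python3 - <<'E'
from h import *
f=dict(np.load("top0.npz"))
# rough centers
for u,v in((279,185),(354,207)):
    d=np.linalg.inv(f["camera_matrix"])@[u,v,1]; R=f["R"];t=f["t"]
    o=-R.T@t; d=R.T@d; print(o+d*(0.12-o[2])/d[2])
a=rect(f,.106,.42,.72,-.33,.07,2000);cv2.imwrite("pics/r106.png",a)
a=rect(f,.150,.42,.72,-.33,.07,2000);cv2.imwrite("pics/r150.png",a)
E
```

```text
[0.58091491 0.01132482 0.12      ]
[ 0.53007498 -0.15389701  0.12      ]
```

View pics/r106.png

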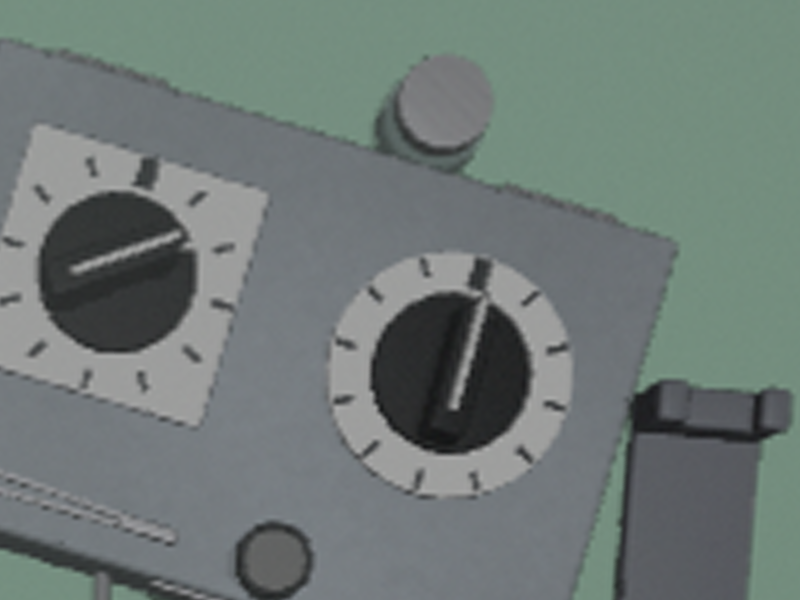

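View pics/r150.png

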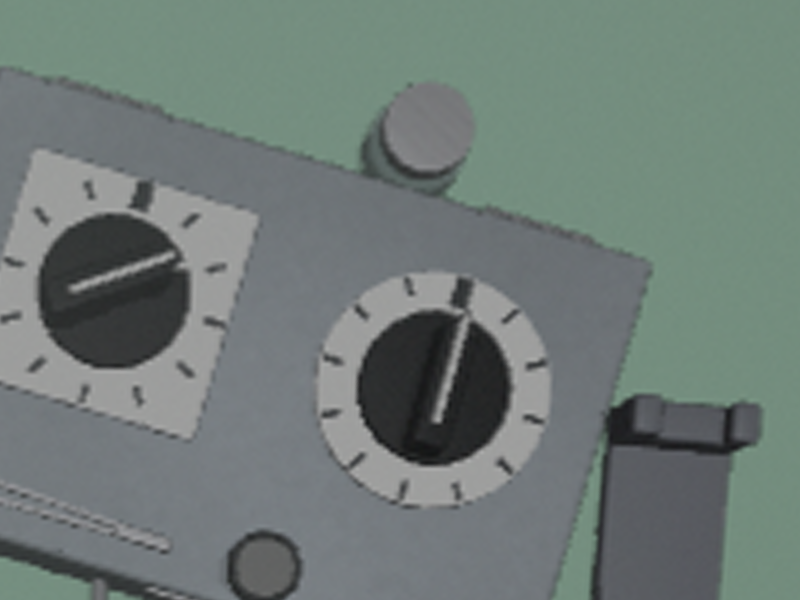

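```bash
cat >> h.py <<'E'
def plates(f):
    X0,X1,Y0,Y1,S=.42,.72,-.33,.07,2000
    a=rect(f,.106,X0,X1,Y0,Y1,S); g=a.min(2)
    g=cv2.cvtColor(a,cv2.COLOR_BGR2GRAY)
    out=[]
    m=((g>115)*255).astype(np.uint8)
    m=cv2.morphologyEx(m,cv2.MORPH_OPEN,np.ones((5,5)))
    n,l,st,ce=cv2.connectedComponentsWithStats(m)
    for i in range(1,n):
        if st[i,4]>8000:
            c=max(cv2.findContours((l==i).astype(np.uint8),cv2.RETR_EXTERNAL,cv2.CHAIN_APPROX_NONE)[0],key=cv2.contourArea)
            (cx,cy),rad=cv2.minEnclosingCircle(c); mr=cv2.minAreaRect(c); h=cv2.convexHull(c)
            el=cv2.fitEllipse(h)
            M=cv2.moments(h); mc=(M['m10']/M['m00'],M['m01']/M['m00'])
            w=lambda p:(round(X1-p[1]/S,4),round(Y1-p[0]/S,4))
            print(st[i],"circ",w((cx,cy)),rad/S,"rect",w(mr[0]),np.array(mr[1])/S,mr[2],"hull",w(mc))
E
python3 - <<'E'
from h import *
from scipy.spatial.transform import Rotation as Ro
f=dict(np.load("top0.npz")); plates(f)
print(Ro.from_rotvec([-.5001,-3.1014,.0029]).as_matrix().round(3))
# depth-based box yaw
z=f["z_map"]; v,u=np.mgrid[0:384,0:512]
c=np.stack([u,v,np.ones_like(u)],-1)@np.linalg.inv(f["camera_matrix"]).T*z[...,None]
X=(c-f["t"])@f["R"]
m=(z>0)&(abs(X[...,2]-.1)<.012)&(abs(X[...,0]-.55)<.25)&(abs(X[...,1]+.07)<.3)
P=X[m][:,:2].astype(np.float32); print(cv2.minAreaRect(P),m.sum())
for lo,hi in((.14,.16),):
    m=(z>0)&(X[...,2]>.14)&(X[...,2]<.16)&(abs(X[...,0]-.55)<.1)&(abs(X[...,1]+.07)<.15)
    n,l,st,ce=cv2.connectedComponentsWithStats(m.astype(np.uint8))
    for i in range(1,n):
        if st[i,4]>15:
            Q=X[l==i]; print(st[i,4],Q.mean(0),cv2.minAreaRect(Q[:,:2].astype(np.float32)))
for z0,n in((.106,'a'),(.15,'b')):
    cv2.imwrite(f"pics/z{n}.png",np.hstack([rect(f,z0,.53,.63,-.04,.06,4000),rect(f,z0,.48,.58,-.205,-.105,4000)]))
E
```

```text
[     0      0    800    600 145837] circ (0.5702, -0.1298) 0.24965005493164064 rect (0.5702, -0.1298) [0.2995 0.3995] 90.0 hull (0.6143, -0.1884)
[     0     44    616    556 177439] circ (0.559, -0.0707) 0.19710993957519532 rect (0.5374, -0.065) [0.35045245 0.23192834] 16.912107467651367 hull (0.5361, -0.0655)
[[-0.949  0.314 -0.   ]
 [ 0.314  0.949 -0.002]
 [-0.    -0.002 -1.   ]]
((0.5386298298835754, -0.06606324017047882), (0.36051711440086365, 0.24536797404289246), 73.12403106689453) 14844
265 [0.58118094 0.01485801 0.14868031] ((0.582356870174408, 0.01278698444366455), (0.01895853690803051, 0.07079186290502548), 17.64527130126953)
270 [ 0.52889658 -0.15346588  0.14843624] ((0.5310085415840149, -0.15438410639762878), (0.018362607806921005, 0.07065542787313461), 72.90838623046875)
```

View pics/zb.png

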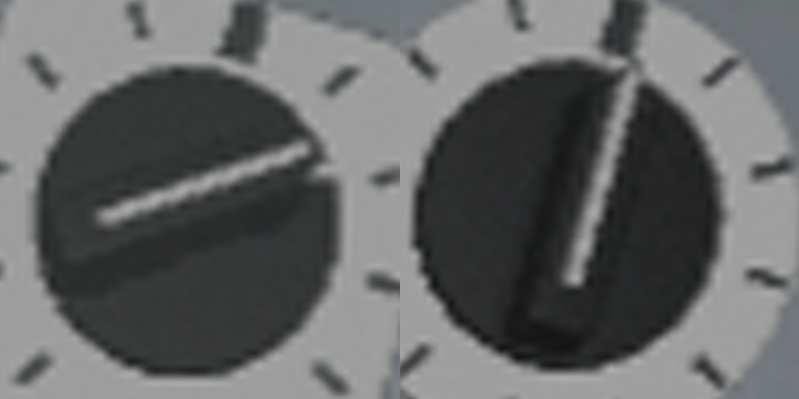

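```bash
sed -i 's/g>115/g>140/' h.py; python3 - <<'E'
from h import *
f=dict(np.load("top0.npz")); 
a=rect(f,.106,.42,.72,-.33,.07,2000); g=cv2.cvtColor(a,cv2.COLOR_BGR2GRAY)
print(g[300,340],g[160,50],g[200,330],g[50,200])
plates(f)
E
```

```text
121 157 117 133
[    0   125   267   300 31726] circ (0.5828, 0.0114) 0.08456189727783203 rect (0.5829, 0.0117) [0.12284122 0.12264965] 16.699243545532227 hull (0.5839, 0.0091)
[  329   253   243   243 21434] circ (0.5328, -0.1545) 0.06159275436401367 rect (0.5331, -0.1552) [0.1209229  0.12106567] 87.95458984375 hull (0.533, -0.1548)
```

play_rows(plan=[[24,-34,5,0,0,0,85],[48,-68,10,0,0,0,85],[72,-102,15,0,0,0,85],[96,-136,20,0,0,0,85],[120,-170,25,0,0,0,85],[144,-204,30,0,0,0,85],[168,-238,35,0,0,0,85],[192,-272,40,0,0,0,85],[216,-306,45,0,0,0,85],[240,-340,50,0,0,0,85],[248,-380,50,0,0,0,85],[256,-420,50,0,0,0,85]])

```text
clock: 1.3
tcp_pos: [0.4686, 0.219, 0.2811]
orientation: [-0.501, -3.101, 0.0]
contact_force: [0.4, 0.4, -0.2]
grip_width: 0.0848
```

```bash
python3 - <<'E'
from bench import r
import numpy as np
o=r.get_obs()
for k in ("clock","joints","tcp_pos","orientation","contact_force"): print(k,np.round(o[k],4))
from h import *
plates(dict(np.load("side0.npz")))
E
```

```text
clock 1.3
joints [-0.76    0.1658  0.2302  1.8808 -0.0422  1.0999  0.7368]
tcp_pos [0.4686 0.219  0.2811]
orientation [-5.0100e-01 -3.1012e+00  4.0000e-04]
contact_force [ 0.3735  0.4131 -0.2154]
[    0     0   798   339 86420] circ (0.6357, -0.1293) 0.21632994079589843 rect (0.6902, -0.149) [0.43208685 0.14248482] 19.971416473388672 hull (0.661, -0.1686)
[    0   161   272   264 23552] circ (0.581, 0.0024) 0.07989917755126953 rect (0.5822, 0.0055) [0.11647003 0.1232059 ] 17.04201316833496 hull (0.5726, -0.0019)
[  336   261   240   236 15384] circ (0.5333, -0.1565) 0.06197721481323242 rect (0.5203, -0.1683) [0.08813115 0.12293438] 47.815555572509766 hull (0.5241, -0.1649)
```

play_rows(plan=[[7,-38,0,0,0,0.003,85],[14,-76,0,0,0,0.006,85],[21,-114,0,0,0,0.009,85],[28,-152,0,0,0,0.012,85],[35,-190,0,0,0,0.016,85],[42,-228,0,0,0,0.02,85],[49,-266,-10,0,0,0.024,85],[55,-304,-20,0,0,0.028,85],[60,-340,-40,0,0,0.028,85],[65,-376,-60,0,0,0.028,85],[65,-376,-70,0,0,0.028,85],[65,-376,-70,0,0,0.028,85]])

```text
clock: 2.5
tcp_pos: [0.5318, -0.1555, 0.2095]
orientation: [-0.459, -3.104, 0.0]
contact_force: [0.3, -0.1, -1.0]
grip_width: 0.0848
```

```bash
cat > look.py <<'E'
import sys
from bench import r
from h import *
o=r.get_obs()
for k in ("clock","joints","tcp_pos","orientation","contact_force","moment","grip_width"): print(k,np.round(o[k],4))
t=sys.argv[1]
for n in("top","side"):
    f=r.grab_frame(n); np.savez(f"{n}{t}.npz",**f)
    im=f["color"][100:300,180:440] if n=="top" else f["color"][120:340,160:400]
    cv2.imwrite(f"pics/{n}{t}.png",cv2.resize(im,None,fx=2.5,fy=2.5,interpolation=cv2.INTER_CUBIC))
E
python3 look.py 1
```

```text
clock 2.5
joints [-0.2097  0.3235  0.4736  1.8934 -0.176   0.9694  1.6205]
tcp_pos [ 0.5318 -0.1555  0.2095]
orientation [-4.5920e-01 -3.1039e+00  4.0000e-04]
contact_force [ 0.2788 -0.1029 -0.9593]
moment [ 0.0568 -0.0052 -0.0158]
grip_width 0.0848
```

View pics/side1.png

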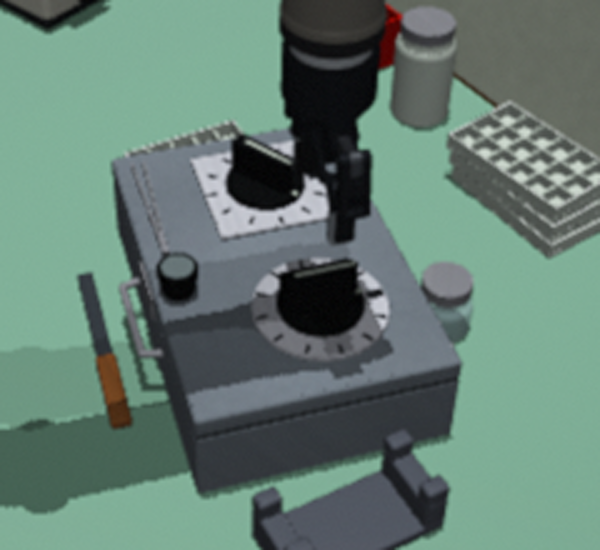

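View pics/top1.png

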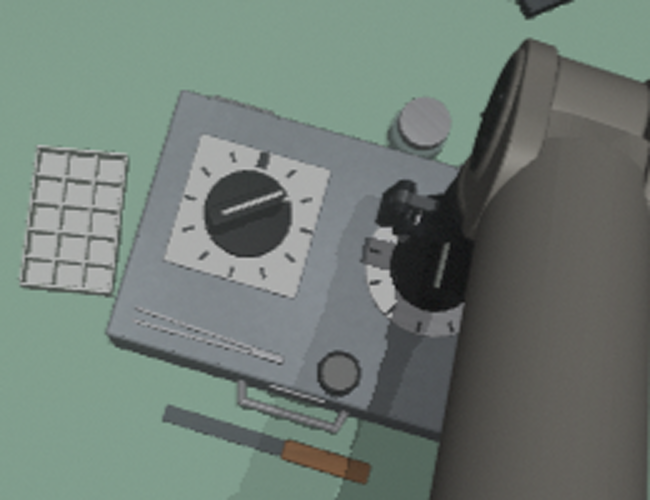

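```bash
python3 - <<'E'
import numpy as np
from scipy.spatial.transform import Rotation as Ro
f=dict(np.load("side1.npz"));g=dict(np.load("top1.npz"))
R=Ro.from_rotvec([-.4592,-3.1039,.0004]).as_matrix();print(R.round(3)); p=np.array([.5318,-.1555,.2095])
for s in(-.05,0,.05):
  q=p+R[:,1]*s-R[:,2]*.013
  for F,o in((f,(160,120)),(g,(180,100))):
    c=F["R"]@q+F["t"];u=F["camera_matrix"]@c;print(s,(u[:2]/u[2]-o)*2.5)
E
```

```text
[[-0.957  0.29  -0.004]
 [ 0.29   0.957  0.   ]
 [ 0.004 -0.001 -1.   ]]
-0.05 [341.62734192 245.70007607]
-0.05 [521.05390384 261.52688314]
0 [321.8910229  206.51918078]
0 [460.51992545 244.17173325]
0.05 [303.53188186 170.07228398]
0.05 [400.32922415 226.91500123]
```

play_rows(plan=[[1,0,-30,0,0,0,85],[1,0,-55,0,0,0,85],[1,0,-75,0,0,0,85],[1,0,-90,0,0,0,85],[1,0,-90,0,0,0,60],[1,0,-90,0,0,0,40],[1,0,-90,0,0,0,25],[1,0,-90,0,0,0,10],[1,0,-90,0,0,0,10],[1,0,-90,0,0,0,10],[1,0,-90,0,0,0,10],[1,0,-90,0,0,0,10]], grip_force=40)

```text
clock: 3.8
tcp_pos: [0.5343, -0.157, 0.1226]
orientation: [0.459, 3.106, -0.002]
contact_force: [-2.4, -2.5, 7.1]
grip_width: 0.0175
```

```bash
python3 look.py 2
```

```text
clock 3.8
joints [-0.1638  0.4416  0.4301  1.9628 -0.2527  0.7874  1.6869]
tcp_pos [ 0.5343 -0.157   0.1226]
orientation [ 4.5870e-01  3.1063e+00 -1.9000e-03]
contact_force [-2.4249 -2.5261  7.0812]
moment [-0.615   0.5744  0.0103]
grip_width 0.0175
```

View pics/side2.png

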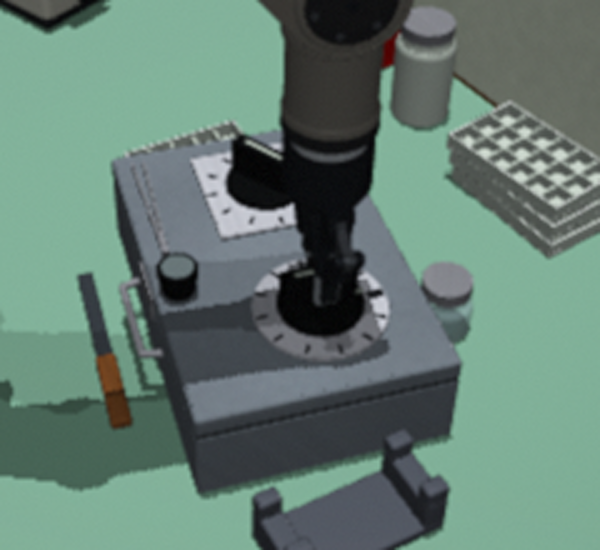

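play_rows(plan=[[0,0,0,0,0,-0.08,10],[0,0,0,0,0,-0.2,10],[0,0,0,0,0,-0.32,10],[0,0,0,0,0,-0.44,10],[0,0,0,0,0,-0.56,10],[0,0,0,0,0,-0.68,10],[0,0,0,0,0,-0.8,10],[0,0,0,0,0,-0.92,10],[0,0,0,0,0,-1.04,10],[0,0,0,0,0,-1.04,10]])

```text
clock: 4.9
tcp_pos: [0.5342, -0.1572, 0.1226]
orientation: [1.946, 2.464, -0.001]
contact_force: [-3.2, -4.1, 7.4]
grip_width: 0.0175
```

```bash
python3 look.py 3
```

```text
clock 4.9
joints [-0.3617  0.5013  0.7022  1.9749 -0.437   0.8182  0.8192]
tcp_pos [ 0.5342 -0.1572  0.1226]
orientation [ 1.9457e+00  2.4639e+00 -1.4000e-03]
contact_force [-3.1834 -4.0987  7.395 ]
moment [-0.7779  0.6782 -0.0725]
grip_width 0.0175
```

View pics/side3.png

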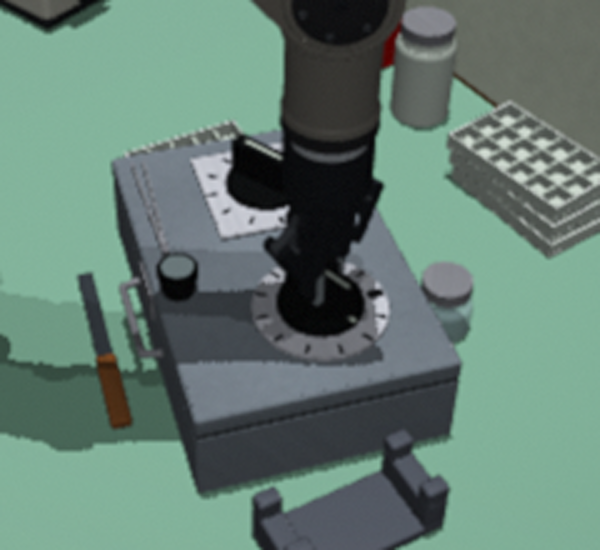

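play_rows(plan=[[0,0,0,0,0,-0.08,10],[0,0,0,0,0,-0.2,10],[0,0,0,0,0,-0.32,10],[0,0,0,0,0,-0.44,10],[0,0,0,0,0,-0.56,10],[0,0,0,0,0,-0.68,10],[0,0,0,0,0,-0.8,10],[0,0,0,0,0,-0.92,10],[0,0,0,0,0,-1.05,10],[0,0,0,0,0,-1.05,10]])

```text
clock: 6.0
tcp_pos: [0.5339, -0.1571, 0.1226]
orientation: [2.919, 1.157, -0.0]
contact_force: [-4.4, -3.8, 9.6]
grip_width: 0.0173
```

```bash
python3 look.py 4
```

```text
clock 6.0
joints [-0.5358  0.6162  0.978   1.9842 -0.6586  0.8956 -0.0213]
tcp_pos [ 0.5339 -0.1571  0.1226]
orientation [ 2.9185e+00  1.1568e+00 -4.0000e-04]
contact_force [-4.3967 -3.7515  9.582 ]
moment [-0.6466  0.975  -0.0331]
grip_width 0.0173
```

View pics/side4.png

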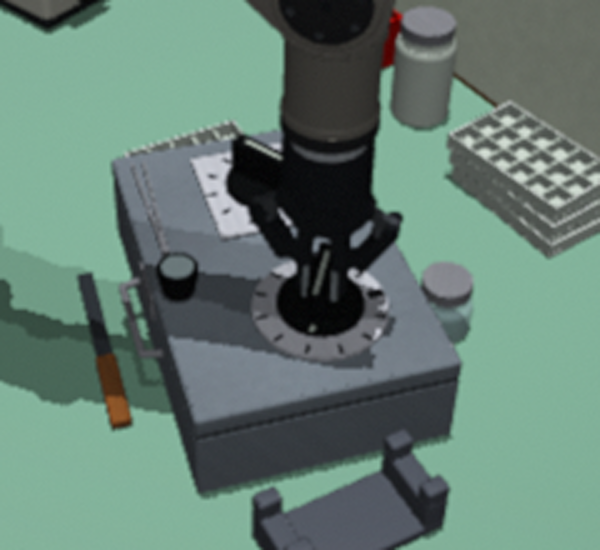

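play_rows(plan=[[0,0,0,0,0,0,25],[0,0,0,0,0,0,40],[0,0,0,0,0,0,60],[0,0,0,0,0,0,85],[0,0,0,0,0,0,85],[0,0,0,0,0,0,85],[0,0,20,0,0,0,85],[0,0,50,0,0,0,85],[0,0,90,0,0,0,85],[0,0,120,0,0,0,85]])

```text
clock: 7.1
tcp_pos: [0.5343, -0.1557, 0.2432]
orientation: [2.917, 1.164, 0.001]
contact_force: [0.3, 0.3, 1.0]
grip_width: 0.085
```

```bash
python3 look.py 5
```

```text
clock 7.1
joints [-0.6733  0.4769  1.1505  1.8781 -0.4879  1.1062 -0.1471]
tcp_pos [ 0.5343 -0.1557  0.2432]
orientation [2.9173e+00 1.1639e+00 1.0000e-03]
contact_force [0.3462 0.3301 0.9697]
moment [-0.0156 -0.0031 -0.0212]
grip_width 0.085
```

View pics/side5.png

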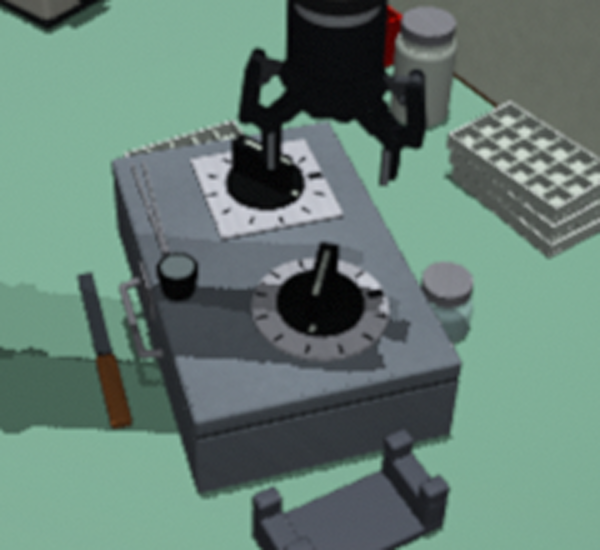

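View pics/top5.png

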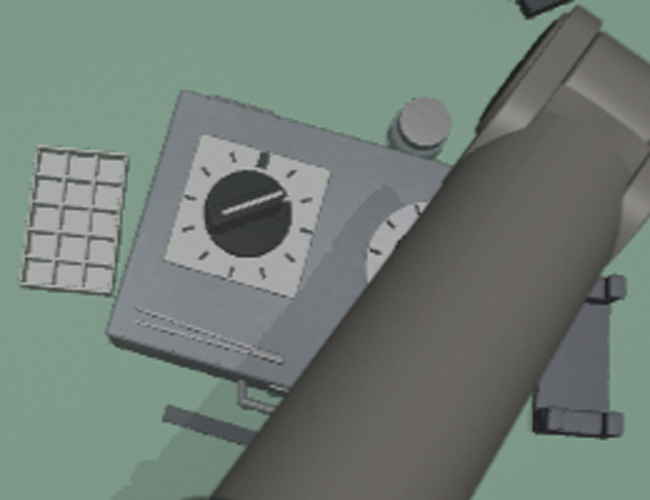

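play_rows(plan=[[8,27,0,0,0,0.08,85],[16,54,0,0,0,0.16,85],[24,82,0,0,0,0.25,85],[33,110,0,0,0,0.34,85],[41,138,0,0,0,0.42,85],[49,166,0,0,0,0.5,85],[49,166,-20,0,0,0.5,85],[49,166,-40,0,0,0.5,85],[49,166,-40,0,0,0.5,85]])

```text
clock: 8.1
tcp_pos: [0.5818, 0.0123, 0.1989]
orientation: [-2.534, -1.853, 0.006]
contact_force: [0.5, 0.2, 0.4]
grip_width: 0.0852
```

```bash
python3 look.py 6; python3 - <<'E'
from h import *
f=dict(np.load("top6.npz")); a=np.hstack([rect(f,.15,.53,.63,-.04,.06,4000),rect(f,.15,.48,.58,-.205,-.105,4000)]);cv2.imwrite("pics/z6.png",a)
E
```

```text
clock 8.1
joints [-0.823   0.5161  0.9568  1.8576 -0.4889  1.0296  0.0281]
tcp_pos [0.5818 0.0123 0.1989]
orientation [-2.5343 -1.8529  0.0063]
contact_force [0.4647 0.1559 0.4219]
moment [0.0118 0.0283 0.0438]
grip_width 0.0852
```

View pics/side6.png

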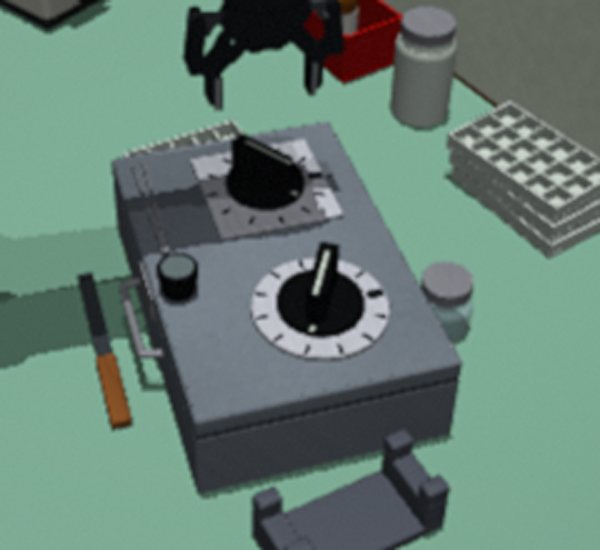

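View pics/z6.png

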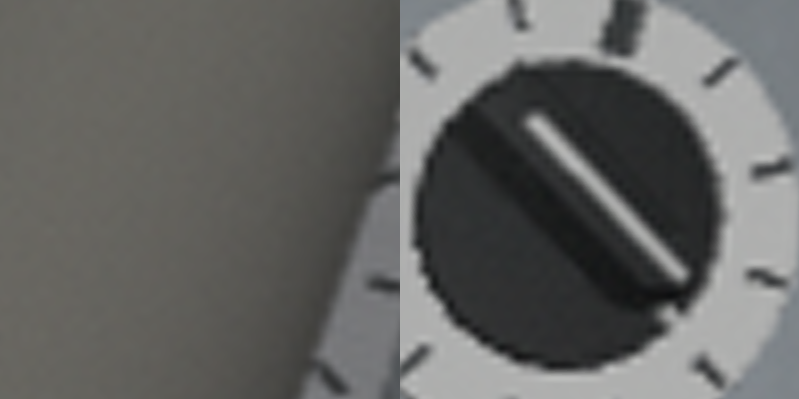

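play_rows(plan=[[0,0,-25,0,0,0,85],[0,0,-50,0,0,0,85],[0,0,-68,0,0,0,85],[0,0,-80,0,0,0,85],[0,0,-80,0,0,0,60],[0,0,-80,0,0,0,40],[0,0,-80,0,0,0,25],[0,0,-80,0,0,0,10],[0,0,-80,0,0,0,10],[0,0,-80,0,0,0,10],[0,0,-80,0,0,0,10],[0,0,-80,0,0,0,10]], grip_force=40)

```text
clock: 9.4
tcp_pos: [0.5845, 0.0104, 0.1227]
orientation: [2.538, 1.849, 0.004]
contact_force: [0.7, -0.5, 6.5]
grip_width: 0.017
```

```bash
python3 look.py 7
```

```text
clock 9.4
joints [-0.7479  0.607   0.8644  1.9162 -0.592   0.891   0.1056]
tcp_pos [0.5845 0.0104 0.1227]
orientation [2.5376 1.8491 0.0038]
contact_force [ 0.665 -0.46   6.523]
moment [-0.1617 -0.0439 -0.001 ]
grip_width 0.017
```

View pics/side7.png

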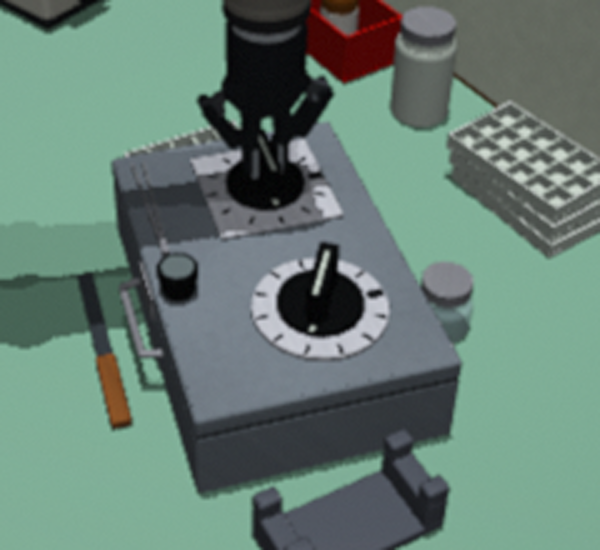

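The jaws sat about 36° off this bar (I had a sign wrong in its heading), so closing them swung the dial to about 3 o'clock. It is now squarely gripped, no harm done. It needs about +181° in total, counter-clockwise past 12.

play_rows(plan=[[0,0,0,0,0,0.06,10],[0,0,0,0,0,0.18,10],[0,0,0,0,0,0.3,10],[0,0,0,0,0,0.42,10],[0,0,0,0,0,0.54,10],[0,0,0,0,0,0.66,10],[0,0,0,0,0,0.78,10],[0,0,0,0,0,0.9,10],[0,0,0,0,0,1.02,10],[0,0,0,0,0,1.1,10],[0,0,0,0,0,1.1,10]])

```text
clock: 10.6
tcp_pos: [0.5838, 0.0102, 0.1227]
orientation: [1.194, 2.904, 0.002]
contact_force: [-1.0, -0.0, 8.4]
grip_width: 0.0172
```

```bash
python3 look.py 8
```

```text
clock 10.6
joints [-0.5557  0.51    0.5732  1.9057 -0.3678  0.8295  1.0019]
tcp_pos [0.5838 0.0102 0.1227]
orientation [1.1944e+00 2.9043e+00 1.8000e-03]
contact_force [-1.0012 -0.0371  8.4228]
moment [-0.1912  0.413   0.0743]
grip_width 0.0172
```

View pics/side8.png

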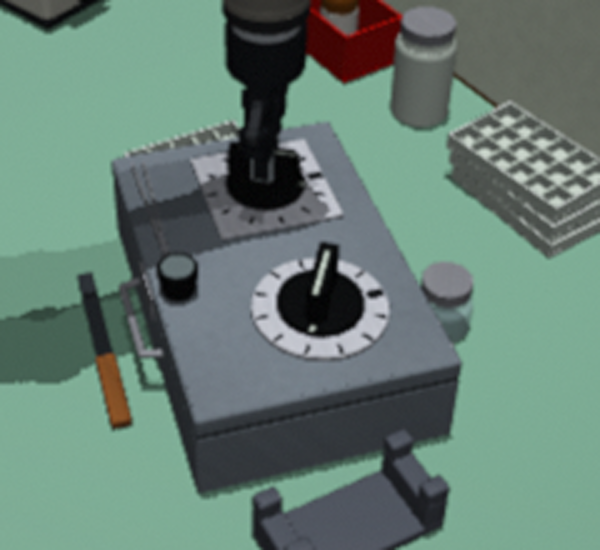

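play_rows(plan=[[0,0,0,0,0,0.06,10],[0,0,0,0,0,0.18,10],[0,0,0,0,0,0.3,10],[0,0,0,0,0,0.42,10],[0,0,0,0,0,0.54,10],[0,0,0,0,0,0.66,10],[0,0,0,0,0,0.78,10],[0,0,0,0,0,0.9,10],[0,0,0,0,0,1.02,10],[0,0,0,0,0,1.1,10],[0,0,0,0,0,1.1,10]])

```text
clock: 11.8
tcp_pos: [0.5835, 0.0094, 0.1226]
orientation: [-0.499, 3.101, -0.001]
contact_force: [-2.4, -2.5, 8.4]
grip_width: 0.0172
```

```bash
python3 look.py 9
```

```text
clock 11.8
joints [-0.3472  0.4644  0.2907  1.8922 -0.1776  0.8088  1.927 ]
tcp_pos [0.5835 0.0094 0.1226]
orientation [-4.9870e-01  3.1008e+00 -1.1000e-03]
contact_force [-2.4292 -2.4993  8.3559]
moment [-0.4567  0.6246  0.069 ]
grip_width 0.0172
```

View pics/side9.png

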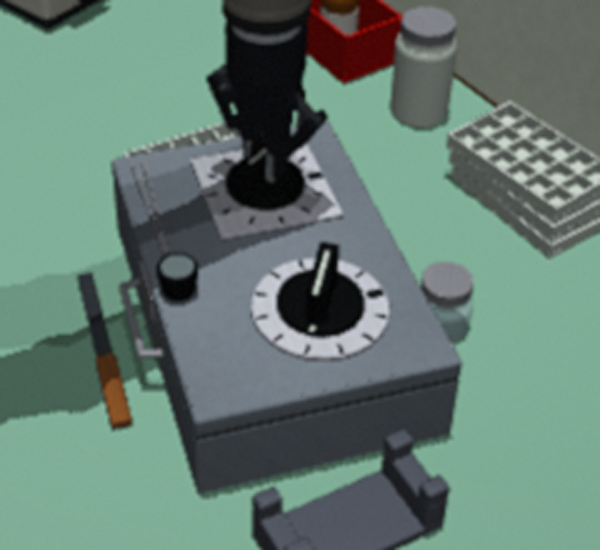

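play_rows(plan=[[0,0,0,0,0,0.06,10],[0,0,0,0,0,0.17,10],[0,0,0,0,0,0.28,10],[0,0,0,0,0,0.39,10],[0,0,0,0,0,0.5,10],[0,0,0,0,0,0.61,10],[0,0,0,0,0,0.72,10],[0,0,0,0,0,0.83,10],[0,0,0,0,0,0.92,10],[0,0,0,0,0,0.96,10],[0,0,0,0,0,0.96,10],[0,0,0,0,0,0.96,10]])

```text
clock: 13.1
tcp_pos: [0.584, 0.0088, 0.1227]
orientation: [-1.871, 2.523, -0.004]
contact_force: [-0.6, -3.3, 6.3]
grip_width: 0.0173
```

```bash
python3 look.py 10
```

```text
clock 13.1
joints [-0.167   0.4525  0.0568  1.879  -0.0317  0.8093  2.753 ]
tcp_pos [0.584  0.0088 0.1227]
orientation [-1.8713  2.5228 -0.0039]
contact_force [-0.633  -3.3136  6.3465]
moment [-0.6954  0.2706  0.0341]
grip_width 0.0173
```

View pics/side10.png

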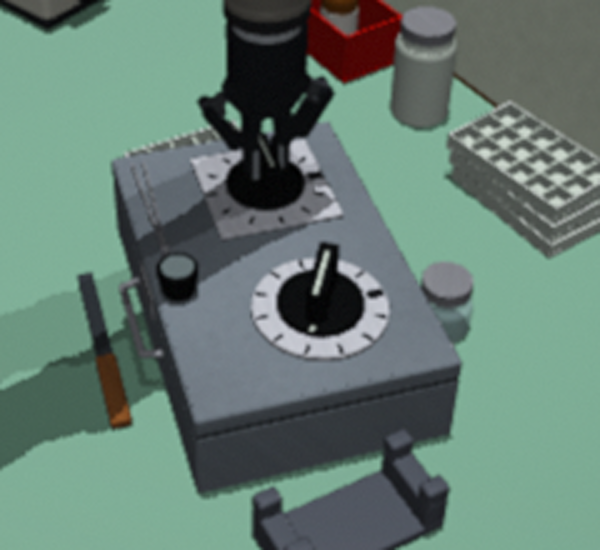

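play_rows(plan=[[0,0,0,0,0,0,25],[0,0,0,0,0,0,40],[0,0,0,0,0,0,60],[0,0,0,0,0,0,85],[0,0,0,0,0,0,85],[0,0,0,0,0,0,85],[0,0,20,0,0,0,85],[0,0,50,0,0,0,85],[0,0,90,0,0,0,85],[0,0,120,0,0,0,85],[-15,35,130,0,0,-0.1,85],[-30,70,140,0,0,-0.2,85]])

```text
clock: 14.4
tcp_pos: [0.5535, 0.0805, 0.2626]
orientation: [-1.602, 2.7, -0.001]
contact_force: [-0.4, 0.4, 0.1]
grip_width: 0.085
```

play_rows(plan=[[-15,40,0,0,0,-0.1,85],[-30,80,0,0,0,-0.2,85],[-45,120,0,0,0,-0.3,85],[-60,160,0,0,0,-0.4,85],[-75,200,0,0,0,-0.5,85],[-90,240,0,0,0,-0.6,85],[-90,240,0,0,0,-0.6,85]])

```text
clock: 15.1
tcp_pos: [0.4593, 0.3279, 0.2612]
orientation: [0.755, -3.049, -0.005]
contact_force: [0.7, 0.4, -0.5]
grip_width: 0.0852
```

```bash
python3 look.py 11; python3 - <<'E'
from h import *
f=dict(np.load("top11.npz")); plates(f)
for z0,n in((.106,'a'),(.15,'b')):
    cv2.imwrite(f"pics/y{n}.png",np.hstack([rect(f,z0,.515,.655,-.06,.08,2850),rect(f,z0,.465,.605,-.225,-.085,2850)]))
z=f["z_map"]; v,u=np.mgrid[0:384,0:512]
c=np.stack([u,v,np.ones_like(u)],-1)@np.linalg.inv(f["camera_matrix"]).T*z[...,None]
X=(c-f["t"])@f["R"]
m=(z>0)&(X[...,2]>.14)&(X[...,2]<.16)&(abs(X[...,0]-.55)<.1)&(abs(X[...,1]+.07)<.15)
n,l,st,ce=cv2.connectedComponentsWithStats(m.astype(np.uint8))
for i in range(1,n):
    if st[i,4]>15:
        Q=X[l==i]; print(st[i,4],Q.mean(0),cv2.minAreaRect(Q[:,:2].astype(np.float32)))
# white line on top of bars
a=rect(f,.15,.42,.72,-.33,.07,2000); g=cv2.cvtColor(a,cv2.COLOR_BGR2GRAY)
for cx,cy in((.583,.0115),(.533,-.1553)):
    mm=np.zeros_like(g); cv2.circle(mm,(int((.07-cy)*2000),int((.72-cx)*2000)),85,255,-1)
    # parallax: rely on bounded component
    b=((g>110)&(mm>0)).astype(np.uint8); n,l,st,ce=cv2.connectedComponentsWithStats(b)
    for i in range(1,n):
        if st[i,4]>150: 
            ys,xs=np.nonzero(l==i); d=cv2.fitLine(np.stack([-ys,-xs],1).astype(np.float32),cv2.DIST_L2,0,.01,.01).ravel(); print(st[i],"heading mod180",np.degrees(np.arctan2(d[1],d[0])))
E
```

```text
clock 15.1
joints [-0.7327  0.2674  0.005   1.791  -0.0053  1.0822  1.3313]
tcp_pos [0.4593 0.3279 0.2612]
orientation [ 0.7554 -3.0487 -0.0054]
contact_force [ 0.6829  0.4174 -0.4833]
moment [-0.0112  0.0392 -0.028 ]
grip_width 0.0852
[     0      0    800    600 135753] circ (0.5702, -0.1298) 0.24965005493164064 rect (0.5702, -0.1298) [0.2995 0.3995] 90.0 hull (0.6145, -0.1888)
[    0   124   268   302 33852] circ (0.5828, 0.0114) 0.08523916625976563 rect (0.5829, 0.0116) [0.12463306 0.12389322] 16.77466583251953 hull (0.5839, 0.0088)
[  326   251   247   248 23319] circ (0.533, -0.1546) 0.062365230560302735 rect (0.5335, -0.155) [0.12244405 0.12297626] 81.25383758544922 hull (0.5331, -0.1548)Traceback (most recent call last):
  File "<stdin>", line 4, in <module>
    return _nx.concatenate(arrs, 1, dtype=dtype, casting=casting)
           ~~~~~~~~~~~~~~~^^^^^^^^^^^^^^^^^^^^^^^^^^^^^^^^^^^^^^^
ValueError: all the input array dimensions except for the concatenation axis must match exactly, but along dimension 0, the array at index 0 has size 399 and the array at index 1 has size 398
```

View pics/top11.png

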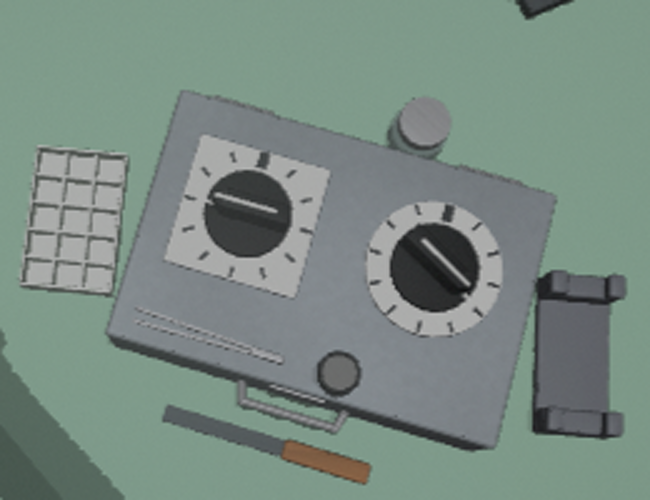

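View pics/side11.png

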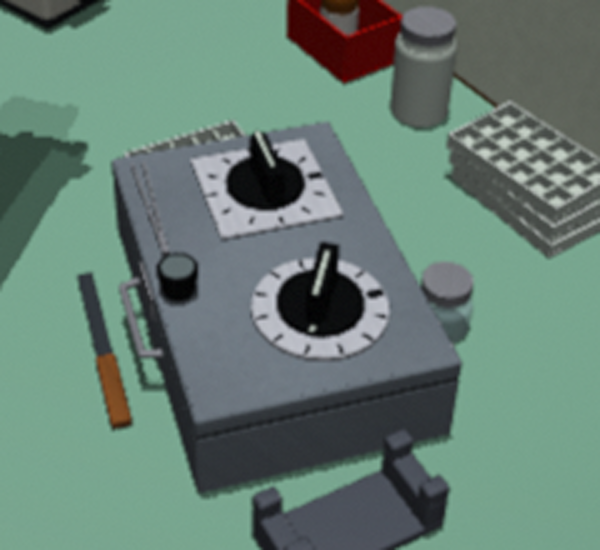

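```bash
python3 - <<'E'
from h import *
for tag in("0","11"):
  f=dict(np.load(f"top{tag}.npz"))
  Z=[]
  a=rect(f,.15,.42,.72,-.33,.07,2000); g=cv2.cvtColor(a,cv2.COLOR_BGR2GRAY)
  for cx,cy in((.583,.0115),(.533,-.1553)):
    # dial centre as seen shifted for z .15 rectification ~ use true axis (bar top is at .15)
    mm=np.zeros_like(g); cv2.circle(mm,(int((.07-cy)*2000),int((.72-cx)*2000)),66,255,-1)
    b=((g>100)&(mm>0)).astype(np.uint8); n,l,st,ce=cv2.connectedComponentsWithStats(b)
    for i in range(1,n):
      if st[i,4]>150:
        ys,xs=np.nonzero(l==i); d=cv2.fitLine(np.stack([-ys,-xs],1).astype(np.float32),cv2.DIST_L2,0,.01,.01).ravel()
        print(tag,st[i],"heading mod180",np.degrees(np.arctan2(d[1],d[0])))
    Z.append(rect(f,.15,cx-.0651,cx+.0651,cy-.0651,cy+.0651,3000)[:388,:388])
  cv2.imwrite(f"pics/y{tag}.png",np.hstack(Z))
# hour tick yaw from dark ticks in annulus
f=dict(np.load("top11.npz"))
for cx,cy in((.583,.0115),(.533,-.1550)):
  th=np.radians(np.arange(0,360,.5)); val=[]
  for rr in np.linspace(.049,.057,9):
    X=np.stack([cx+rr*np.cos(th),cy+rr*np.sin(th),np.full_like(th,.106)],1)
    c=X@f["R"].T+f["t"];p=c@f["camera_matrix"].T;p=(p[:,:2]/p[:,2:]).astype(np.float32)
    val.append(cv2.remap(cv2.cvtColor(f["color"],cv2.COLOR_BGR2GRAY),p[:,0][None],p[:,1][None],cv2.INTER_LINEAR)[0])
  v=255-np.mean(val,0); F=(v*np.exp(-12j*th)).sum(); print("tick yaw mod 30:",np.degrees(-np.angle(F)/12)%30-30)
E
```

```text
0 [ 72 208 106  40 497] heading mod180 77.47836
0 [ 69 251 106  42 925] heading mod180 -71.08152
0 [ 433  307   84  116 1918] heading mod180 -28.047249
11 [ 72 208 107  43 543] heading mod180 76.602
11 [  56  253  110   38 1043] heading mod180 73.315994
11 [ 431  307   86   96 1051] heading mod180 40.29679
11 [413 337  81  84 982] heading mod180 43.582207
tick yaw mod 30: -16.68946901214141
tick yaw mod 30: -16.719051204729524
```

View pics/y11.png

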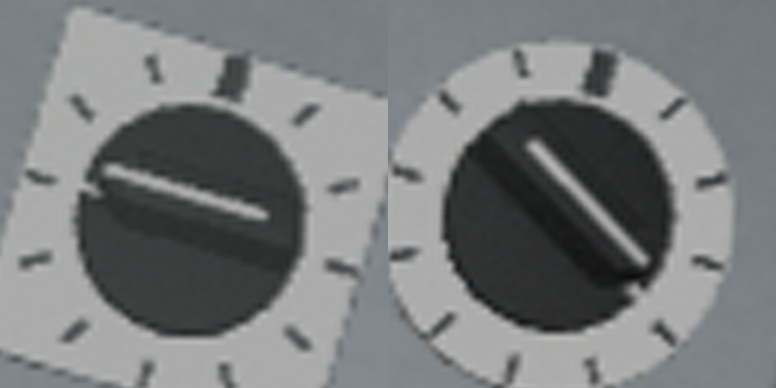

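Measured headings: square dial 73.3° (target 73.3°), round dial -136.4° (target -136.7°), tick yaw -16.7°. The arm is clear of everything, so I'm handing in.

```bash
python3 -c "
from bench import r
r.hand_in(); print(r.get_obs()['clock'])"
```

```text
the job is handed in; nothing more can be done
the job is handed in; nothing more can be done
```

I set both dials in the order asked and handed the job in at about 15 s of the 67 s limit. I turned the round dial to 4 o'clock and let go, then turned the square dial back past 12 to 9 o'clock and let go.

**Final checks:**
- **Dial angles:** in the last top picture, both bars were within about 0.3° of their settings, measured against the plates' hour ticks. The round dial was still at 4 o'clock after I had turned the square one.
- **Other objects:** in the last pictures the tweezers, loupe, file, jar, tray and cradle look to be in the same places as at the start. I checked them by eye only.
- **Robot:** the gripper was open and well clear of the box. The contact forces I read stayed around 10 N or below.

**One slip:** I first gripped the square dial with the jaws about 36° off, because I had the sign of its heading wrong. Closing them swung it from about 2 o'clock to about 3 o'clock before I turned it to 9, well short of its stops.

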